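Clear a label jam: wind the release wheel, then hold the cover at 50 degrees

ROBOT

A 6-joint arm with a two-finger parallel gripper is mounted at the origin on the work surface. World frame = base frame: x ahead of the robot, y to its left, z up, the work surface at z = 0. Lengths are in m, angles in rad, forces in N, time in s.
With the tool pointing down it reaches from about 0.3 to 0.875 m from the base axis. Payload 6.4 kg.
Tool frame: the origin (TCP) lies at the very end of the fingers, on their centre line; the grasp point (between the pads) lies 19 mm behind it (env.hold_point_z is the distance from the TCP to the grasp point, in m); z points along the fingers, y is the direction in which the jaws open and shut (so a half turn about z gives the same grasp; the last joint's range is limited). The gripper opens to 85 mm and grips with 20 to 120 N. Pads are 22 mm wide; open, the fingers measure 114 mm over their backs; the gripper's body (76 mm by 85 mm) begins 54 mm behind the grasp point. The pads swing forward as they close: fully open they stand 13 mm farther back than shut.
Start: joints at [0.954, 0.181, 1.607, -0, 1.354, -0.206], TCP at [0.23, 0.527, 0.231] pointing down, gripper open.
Joint ranges: [-2.99, 2.99], [-0.89, 2.07], [0.3, 2.58], [-1.14, 4.28], [0, 2.63], [-3.12, 3.12]. Speed limits (rad/s): [2.57, 2.57, 3.01, 3.14, 3.14, 3.14].

INTERFACE

Orientations are given as [roll, pitch, yaw] about the fixed x, y, z axes, in that order (R = Rz(yaw) Ry(pitch) Rx(roll)).
In Python, from plant import telemetry, cams, ticket, env gives the robot as it stands. The module is installed in compiled form; this text tells all that it offers.
- The arm moves only by the tool step_arm, never from a script. Its argument "commands" is a list of rows, each a list of 3 entries, a list of its own where there are three numbers: the shift along the tool's x, y, z in mm, then the turn about the tool's z in rad, then the closure, from 0 (fully open) to 1 (shut). In form: [[[dx, dy, dz], roll, jaw], ...]. A call has exactly 8 rows; each row shifts and turns the commanded pose from where the row before left it, along the tool's axes as they then stand; what a row does not reach is not made up. A row lasts 1/12 s, in which the tool goes at most 41.7 mm and 7.16 degrees, less where a joint would pass 70% of its speed; a pose out of reach is approached as far as the arm can. A call is refused whole if a number of a shift passes 41.7 or a number of a turn 0.125, either way. A call with a gripper value outside its range is refused whole. The fingers move at their own pace and stop on an object; the grip force is fixed at half the most. Time passes only in rows, so rows that do not move let the fingers close, or fill a call up. It gives the time, the measured TCP pose, the force and the opening at its end, in the units of the state.
- telemetry.get_state(): the state, without advancing time (a new reading comes with each control period).
- cams.capture(name): name is "scene" or "top" or "wrist"; returns the picture (400x640x3 uint8, red, green, blue); there is no depth.
- cams.camera_info(name): a dict with "vertical_fov" (degrees; the focal length in pixels is half the picture's height over the tangent of half this angle, whatever the lens; pixels are square), "cx", "cy" (the principal point, pixels), "cam_to_world" (4x4, takes a point from camera to world coordinates); the wrist camera has in their place "tool_from_camera" (4x4, takes a point from camera to tool coordinates, whose origin is the TCP and whose axes are the flange's). Camera axes: x right, y up, looking along -z (the intrinsics and any distortion apply to the point x, -y, -z); pixel columns grow to the right and rows downward; lengths in m; the calibration is good to about 2 mm. The wrist camera is an equidistant fisheye: a pixel r from the principal point sees the ray r / f radians off the axis. A picture is of the moment at which its call begins: read the wrist's pose just before it. camera_info takes no time and is no camera call.
- ticket.finish_job(): hands the job in, once; it reports no verdict.
The state is a dict: "time": time; "q": joint angles; "dq": joint speeds; "tau": joint torques, N m; "tool_pos": TCP position; "orientation": TCP orientation; "ft_force": force on the tool from outside, world axes, zero at the start; "ft_torque": the same for the moment, N m; "finger_gap": opening from 0.0 (shut) to 1.0 (fully open).
Only numpy, scipy, OpenCV 4.12 (cv2) and the standard library are available. Lean on these libraries where they do the work, as an engineer would, in place of code of your own. Each camera call takes 0.05 s, during which the arm holds its last target. There are 200 camera calls.

TASK

A label has jammed in the teal label printer. With its cover still shut, wind the green release wheel clockwise by its black knob, at least one full turn, until it meets its stop; then lift the sprung cover by its orange tab and hold it 50 degrees open with the gripper so that someone can reach in, finishing while you hold it there. The cover snaps shut if let go, so do not let it drop once it is up, and leave the other things on the desk where they are.

Things in the scene. Friction and masses are not known exactly. Their poses are not given: they have to be found in the camera images.
- printer: Teal label printer, fixed to the desk: 200 mm deep (x), 260 mm wide (y), shoulder top 105 mm and cover top 107 mm high. Origin: centre of its underside; its x axis points from its front (the side facing the robot, with the label slot) to its back, y to its left as the robot sees it, z up. The crank wheel lies on the left shoulder (y +30 to +130 mm), the cover on the right part (y -130 to +30 mm). Standing at any yaw up to about 0.3 rad.
- crank (a joint): Green release wheel, 92 mm across, turning about the vertical axis through crank_centre; its top is 119 mm above the desk. Radians, growing clockwise seen from above. At 0 the knob lies from the centre towards the printer's front (-x of the printer); it starts anywhere from -1.2 to 0.8 and its stop is at 7.1. Stiff enough to stay where it is left (about 0.04 N m).
- crank_centre (a point): Point on the wheel's axis, at its top face (fixed to the printer, with the printer's axes).
- knob_mid (a point): Centre, half-way up, of the black upright knob on the wheel: a round cylinder 18 mm across and 36 mm high (123 to 159 mm above the desk), 35 mm from the wheel's axis. It spins freely on its own pin, so the fingers may hold it at one orientation all the way round.
- cover (a joint): Cover of the printer, 186 x 156 x 12 mm, hinged along its far edge (an axis along the printer's y at cover_hinge); opening lifts its front edge up and away from the robot. Radians, 0 shut (as it starts), 0.873 = 50 degrees open, limit 1.5. Weight and spring (together about 2 to 3 N at the tab) pull it shut from everywhere.
- cover_hinge (a point): Point on the cover's hinge axis in line with the tab, 101 mm above the desk. Moves only with the cover's rotation.
- tab_mid (a point): Grip point of the orange tab that sticks out from the middle of the cover's front edge, 221 mm from cover_hinge, in the cover's plane. The tab is 26 mm wide (printer's y), 14 mm thick, stands out 51 mm from the cover's edge and 51 mm from the printer's front face (this point is 31 mm in front of the face); free air on both sides and below. Pinched by its two sides from above, it can pivot between the finger pads as the cover rises.
- label_roll: spare roll of white labels standing on end, a ring 72 mm across and 50 mm high, beside the printer's crank side; loose, to be left alone. Origin: centre of its underside.
- mug: purple mug, 76 mm across, 90 mm high, on the printer's other side; loose, to be left alone. Origin: centre of its underside.
- notes: block of neon-yellow sticky notes, 76 x 76 x 30 mm; loose, to be left alone. Origin: centre of its underside.
- pen_pot: empty mint-green pot, 72 mm across, 95 mm high; loose, to be left alone. Origin: centre of its underside.
- stapler: red and black stapler, 130 x 34 x 32 mm; loose, to be left alone. Origin: centre of its underside.
- card_holder: wooden card holder, 40 x 100 x 63 mm; loose, to be left alone. Origin: centre of its underside.
- tape: black tape dispenser, 140 x 55 x 82 mm; loose, to be left alone. Origin: centre of its underside.

How it is judged:
On the way, in this order (a step that is already met when the one before it is completed fails the run):
1. the release wheel has been wound clockwise to its stop with the cover shut (value of joint crank above 6.9 rad and value of joint cover below 0.1 rad), for 0.2 s.
2. the cover has been lifted to 50 degrees (value of joint cover between 0.768 and 0.978 rad), for 0.2 s.
At the end, for the whole second after the job is handed in: The cover is held still at 50 degrees open (within 6 degrees) by the gripper's fingers alone, nothing else touching it, and the release wheel is still at its stop (within 0.3 rad); this lasts through the final second, while the arm keeps holding (all of step 2 and velocity of joint cover between -0.1 and 0.1 rad/s and value of joint crank above 6.8 rad and contact force between the fingers and cover above 0.5 N and contact force between each of label_roll, mug, notes, pen_pot, stapler, card_holder, tape and cover below 0.05 N); the arm keeps its last pose, push and grip.
It fails at once if the cover is lifted before the release wheel has been wound to its stop (value of joint cover above 0.25 rad and value of joint crank below 6.8 rad).
It fails at once if the raised cover is dropped (value of joint cover above 0.25 rad and velocity of joint cover below -2.5 rad/s).
It fails at once if another thing on the desk is shifted by more than 3 cm or knocked over (distance of any of label_roll, mug, notes, pen_pot, stapler, card_holder, tape from where it was at the start of the episode above 0.03 m or angle between any of label_roll, mug, notes, pen_pot, stapler, card_holder, tape's own z axis and vertical above 0.5 rad).
It also fails if it takes over 64 s, if anything falls off the work surface, if the arm or the gripper's body presses on something with over 40 N, if the wrist force passes 120 N, or if a joint passes its speed limit or range.

## Working session

There is one attempt and no reset: what is moved stays moved. The work goes in short steps, Python scripts to look and compute and a tool call to move; the robot and the scene stay as the last step left them, time stands still between calls to the robot, and variables do not carry over. Pictures are saved under pics/ and viewed, about 8 in all and at most 12, crops included, and the job is handed in when it is done.

Besides the shell and the picture viewer there is one more tool, called by a JSON object that holds its "name" and its "arguments". step_arm: Moves the arm, as the interface text tells. Its arguments: {"type":"object","properties":{"commands":{"type":"array","items":{"type":"array"}}},"required":["commands"]}

```bash
mkdir -p pics; python3 - <<'E'
from plant import telemetry,cams,env
import cv2,numpy as np
print(telemetry.get_state()); print(env.hold_point_z)
for n in("scene","top"):
    im=cams.capture(n); cv2.imwrite(f"pics/{n}0.png",im[...,::-1]); print(n,cams.camera_info(n))
print(cams.camera_info("wrist"))
a=cv2.imread("pics/scene0.png");b=cv2.imread("pics/top0.png")
cv2.imwrite("pics/both.png",cv2.resize(np.vstack([a,b]),(480,600)))
E
```

```text
{'time': 0.0, 'q': array([ 9.53703809e-01,  1.81554170e-01,  1.60802267e+00,  1.05333072e-05,
        1.35378761e+00, -2.06281733e-01]), 'dq': array([ 5.14287586e-05,  1.10040044e-03, -9.22132937e-04,  4.86755092e-04,
       -6.91107401e-04,  1.68252720e-05]), 'tau': array([-1.00360317e-04, -4.44890249e+01, -3.51330221e+01, -4.34538351e-04,
        9.17372410e-03, -1.93833523e-05]), 'tool_pos': array([0.2292701 , 0.5267073 , 0.23036968]), 'orientation': array([-3.13986053e+00, -3.72965423e-04,  2.73077927e+00]), 'ft_force': array([-0.30117108, -0.02764435, -0.33708339]), 'ft_torque': array([-0.02020342,  0.01364526,  0.0102221 ]), 'finger_gap': 1.0000305604093465}
0.0187
scene {'vertical_fov': 43.443563369550006, 'cx': 324.88389624742746, 'cy': 197.125453111544, 'cam_to_world': array([[-0.09020855, -0.63739261,  0.76524054,  1.77830391],
       [ 0.99590333, -0.05291564,  0.0733246 ,  0.08023704],
       [-0.00624337,  0.7687201 ,  0.63955487,  1.13259583],
       [ 0.        ,  0.        ,  0.        ,  1.        ]])}
top {'vertical_fov': 52.0497802516683, 'cx': 316.3714498850275, 'cy': 200.82089168809296, 'cam_to_world': array([[ 0.00823711,  0.98771846, -0.15602692,  0.30714521],
       [-0.99993892,  0.00928587,  0.00599398, -0.0172577 ],
       [ 0.00736921,  0.15596802,  0.98773462,  1.57246384],
       [ 0.        ,  0.        ,  0.        ,  1.        ]])}
{'vertical_fov': 65.70646984690485, 'cx': 319.732647644923, 'cy': 198.86759280598574, 'tool_from_camera': array([[-4.34687462e-05,  9.48430171e-01,  3.16986135e-01,
         7.93692708e-02],
       [ 9.99999856e-01, -1.28336954e-04,  5.21118625e-04,
        -9.67054225e-04],
       [ 5.34925662e-04,  3.16986112e-01, -9.48430028e-01,
        -1.41878388e-01],
       [ 0.00000000e+00,  0.00000000e+00,  0.00000000e+00,
         1.00000000e+00]])}
```

View pics/top0.png

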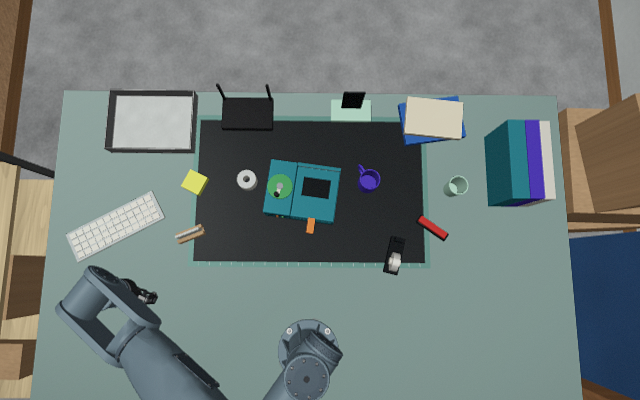

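View pics/scene0.png

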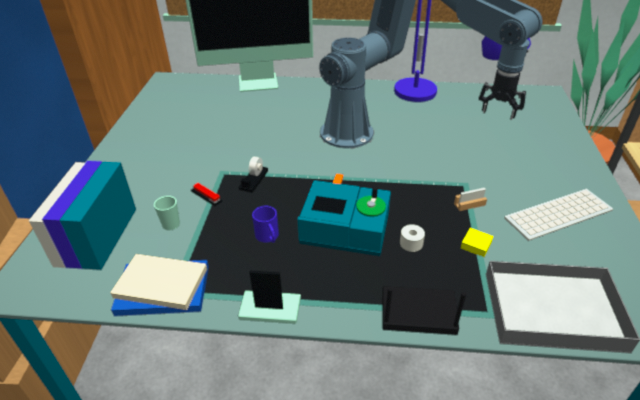

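The top view shows the green wheel at about (280,186) with its knob at about (277,190), the orange tab at (311,226), the mug at (369,180) and the roll at (247,180). The scene view agrees.

```bash
cat > h.py <<'E'
import numpy as np,cv2
from plant import telemetry,cams,env
from scipy.spatial.transform import Rotation as R
def ray(n,uv,st=None):
    c=cams.camera_info(n);f=200/np.tan(np.radians(c["vertical_fov"])/2)
    x,y=(uv[0]-c["cx"])/f,(uv[1]-c["cy"])/f
    if n=="wrist":
        r=np.hypot(x,y);d=np.array([x/r*np.sin(r),-y/r*np.sin(r),-np.cos(r)])
        T=np.eye(4);T[:3,:3]=R.from_euler("xyz",st["orientation"]).as_matrix();T[:3,3]=st["tool_pos"]
        T=T@c["tool_from_camera"]
    else: d=np.array([x,-y,-1]);T=c["cam_to_world"]
    return T[:3,3],T[:3,:3]@d
def onz(n,uv,z,st=None):
    o,d=ray(n,uv,st);return o+d*(z-o[2])/d[2]
def blob(im,lo,hi,roi=None):
    h=cv2.cvtColor(im,cv2.COLOR_RGB2HSV);m=cv2.inRange(h,lo,hi)
    if roi: k=np.zeros_like(m);k[roi[1]:roi[3],roi[0]:roi[2]]=1;m=m*k
    cs=cv2.findContours(m,cv2.RETR_EXTERNAL,cv2.CHAIN_APPROX_NONE)[0]
    return max(cs,key=cv2.contourArea)
G=((50,120,60),(75,255,255));O=((5,150,120),(18,255,255))
E
python3 - <<'E'
from h import *
im=cv2.imread("pics/top0.png")[...,::-1].copy()
roi=(255,150,350,245)
g=blob(im,*G,roi);print("wheel ell",cv2.fitEllipse(cv2.convexHull(g)));c=cv2.fitEllipse(cv2.convexHull(g))[0]
print("wheel",onz("top",c,.119))
o=blob(im,*O,roi);r=cv2.minAreaRect(o);print(r,onz("top",r[0],.108))
t=blob(im,(82,120,40),(100,255,255),roi);r=cv2.minAreaRect(t);print(r)
for p in cv2.boxPoints(r):print(onz("top",p,.106))
h=cv2.cvtColor(im,cv2.COLOR_RGB2HSV);print(h[186,285],h[226,311],h[210,270])
for n,uv in(("roll",(247,180)),("mug",(369,180)),("tape",(394,256)),("card",(190,233))):print(n,onz("top",uv,.05))
x0,y0=255,150;cv2.imwrite("pics/c.png",cv2.resize(im[150:245,255:350,::-1],None,fx=6,fy=6,interpolation=2))
E
```

```text
wheel ell ((279.5038146972656, 185.98199462890625), (24.35785484313965, 24.903348922729492), 62.99226379394531)
wheel [0.58973028 0.10748509 0.119     ]
((310.1999816894531, 225.5999755859375), (7.071067810058594, 14.9906644821167), 8.130102157592773) [ 0.44833925 -0.004761    0.108     ]
((301.33685302734375, 191.07455444335938), (71.83820343017578, 57.503578186035156), 7.907163143157959)
[0.48666011 0.16997164 0.106     ]
[0.69811377 0.14699251 0.106     ]
[ 0.66341382 -0.11512746  0.106     ]
[ 0.45324725 -0.08646314  0.106     ]
[ 67 127 162] [ 14 167 211] [ 94 163 147]
roll [0.62502716 0.23698091 0.05      ]
mug [ 0.62955579 -0.22567218  0.05      ]
tape [ 0.34422006 -0.3146202   0.05      ]
card [0.42242424 0.44114719 0.05      ]
```

View pics/c.png

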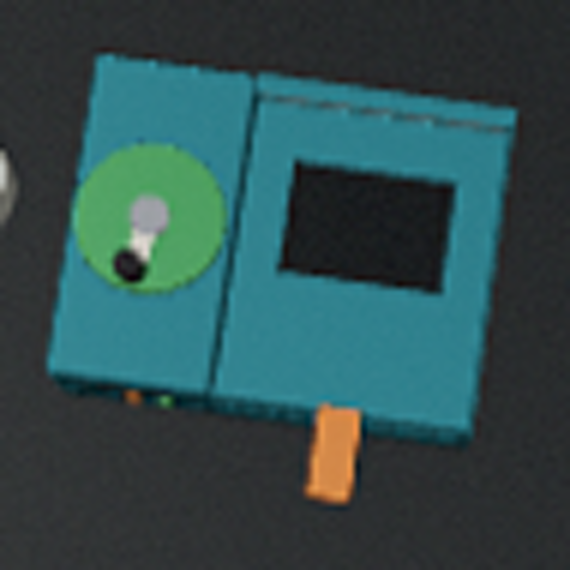

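```bash
cat >> h.py <<'E'
def delta(p,yaw=None):
    s=telemetry.get_state();M=R.from_euler("xyz",s["orientation"]).as_matrix()
    d=M.T@(np.array(p)-s["tool_pos"])*1000
    t=None if yaw is None else -((yaw-s["orientation"][2]+np.pi)%(2*np.pi)-np.pi)
    return d.round(1),t,s["tool_pos"].round(4),s["orientation"].round(3)
E
python3 - <<'E'
from h import *
k=onz("top",(276.6,194.1),.159);c=np.array([.5897,.1075,.119]);print(k,k-c,np.hypot(*(k-c)[:2]))
print(delta([k[0],k[1],.23],np.pi-.12))
E
```

```text
[0.55292827 0.11356464 0.159     ] [-0.03677173  0.00606464  0.04      ] 0.03726848820834729
(array([-461.7, -249.6,    0.7]), np.float64(-0.2908081560314506), array([0.2293, 0.5268, 0.2305]), array([-3.14 , -0.   ,  2.731]))
```

{"name": "step_arm", "arguments": {"commands": [[[-35.5, -19.2, 0], 0, 0], [[-35.5, -19.2, 0], 0, 0], [[-35.5, -19.2, 0], 0, 0], [[-35.5, -19.2, 0], 0, 0], [[-35.5, -19.2, 0], 0, 0], [[-35.5, -19.2, 0], 0, 0], [[-35.5, -19.2, 0], 0, 0], [[-35.5, -19.2, 0], 0, 0]]}}

```text
time: 0.77
tool_pos: [0.4292, 0.2712, 0.2311]
orientation: [-3.141, -0.0, 2.731]
ft_force: [0.9, 1.1, 0.4]
finger_gap: 0.998
```

{"name": "step_arm", "arguments": {"commands": [[[-35.5, -19.2, 0], 0, 0], [[-35.5, -19.2, 0], 0, 0], [[-35.5, -19.2, 0], 0, 0], [[-35.5, -19.2, 0], 0, 0], [[-35.5, -19.2, 0], 0, 0], [[0, 0, 0], -0.097, 0], [[0, 0, 0], -0.097, 0], [[0, 0, 0], -0.097, 0]]}}

```text
time: 1.43
tool_pos: [0.5531, 0.1129, 0.2305]
orientation: [-3.142, -0.002, 3.024]
ft_force: [-0.3, -0.5, -0.4]
finger_gap: 0.997
```

```bash
python3 - <<'E'
from h import *
s=telemetry.get_state();im=cams.capture("wrist");cv2.imwrite("pics/w1.png",im[...,::-1])
print(s["time"],s["tool_pos"],s["orientation"],s["ft_force"])
E
```

```text
1.4333 [0.55312536 0.11293662 0.23049298] [-3.14153277e+00 -1.53015102e-03  3.02447890e+00] [-0.29276663 -0.47639656 -0.39330156]
```

View pics/w1.png

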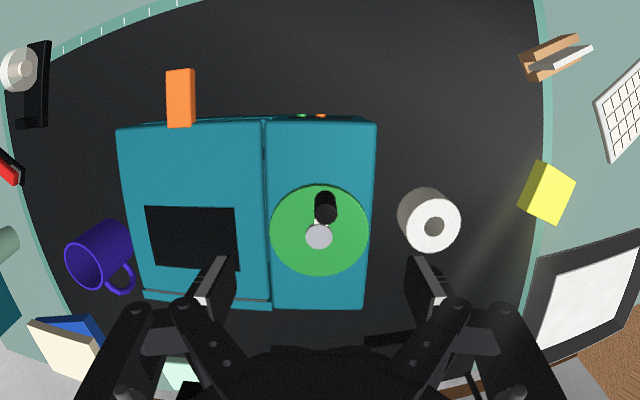

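The wrist view shows the wheel with its centre at about (319,230), the grey hub at (319,237), the knob top at (326,214), and the tab from (181,68) to (180,126).

```bash
python3 - <<'E'
from h import *
s=dict(time=0,tool_pos=np.array([.5531254,.1129366,.230493]),orientation=np.array([-3.14153,-.00153,3.02448]))
im=cv2.imread("pics/w1.png")[...,::-1].copy()
g=cv2.convexHull(blob(im,*G))[:,0]
P=np.array([onz("wrist",p,.119,s)[:2] for p in g]);(c,r)=cv2.minEnclosingCircle(P.astype(np.float32));print("wheel",c,r)
e=cv2.fitEllipse(P.astype(np.float32));print(e);c=np.array(e[0])
for z in(.119,.125,.13,.135,.14):print("hub",z,onz("wrist",(319,237),z,s)[:2]-c)
for z in(.155,.159):k=onz("wrist",(326,214.5),z,s)[:2]-c;print("knob",k,np.hypot(*k))
o=blob(im,*O,(140,50,220,140));P=np.array([onz("wrist",p[0],.108,s)[:2] for p in o]);print("tab",cv2.minAreaRect(P.astype(np.float32)))
for u in ((117,128),(264,119),(376,124),(362,309),(273,309)):print(u,onz("wrist",u,.106,s)[:2])
print(s["orientation"])
E
```

```text
wheel (0.5891387462615967, 0.10581719875335693) 0.04603464901447296
((0.5893560647964478, 0.10590752214193344), (0.08998184651136398, 0.09165666252374649), 80.7263412475586)
hub 0.119 [ 0.00425655 -0.00011313]
hub 0.125 [0.0014245  0.00023981]
hub 0.13 [-0.00093555  0.00053392]
hub 0.135 [-0.0032956   0.00082803]
hub 0.14 [-0.00565564  0.00112214]
knob [-0.03074904  0.00945121] 0.03216875841665263
knob [-0.0323058   0.00954954] 0.03368765810162821
tab ((0.4514393210411072, -0.0034618694335222244), (0.03020823746919632, 0.05345294997096062), 82.80491638183594)
(117, 128) [ 0.46442051 -0.0817595 ]
(264, 119) [0.4842788  0.07097006]
(376, 124) [0.49989296 0.16641958]
(362, 309) [0.69272026 0.14111159]
(273, 309) [0.68164761 0.04477651]
[-3.14153e+00 -1.53000e-03  3.02448e+00]
```

{"name": "step_arm", "arguments": {"commands": [[[-2.1, 2.3, 0], 0, 0.35], [[0, 0, 24.5], 0, 0.35], [[0, 0, 24.5], 0, 0.35], [[0, 0, 24.5], 0, 0.35], [[0, 0, 24.5], 0, 0.35], [[0, 0, 0], 0, 1], [[0, 0, 0], 0, 1], [[0, 0, 0], 0, 1]]}}

```text
time: 2.15
tool_pos: [0.5562, 0.1163, 0.1346]
orientation: [3.141, 0.002, 3.021]
ft_force: [-0.1, 0.3, -0.0]
finger_gap: 0.23
```

{"name": "step_arm", "arguments": {"commands": [[[0, 0, 0], 0, 1], [[0, 0, 0], 0, 1], [[0, 0, 0], 0, 1], [[0, 0, 0], 0, 1], [[0, 0, 0], 0, 1], [[0, 0, 0], 0, 1], [[0, 0, 0], 0, 1], [[0, 0, 0], 0, 1]]}}

```text
time: 2.82
tool_pos: [0.5563, 0.1163, 0.1348]
orientation: [3.141, 0.002, 3.022]
ft_force: [-1.3, 0.2, 6.3]
finger_gap: 0.184
```

```bash
python3 - <<'E'
from h import *
s=telemetry.get_state();im=cams.capture("wrist");cv2.imwrite("pics/w2.png",im[...,::-1])
print(s["time"],s["tool_pos"],s["orientation"],s["ft_force"])
c=np.array([.5892,.106]);v=s["tool_pos"][:2]-c;a0=np.arctan2(v[1],-v[0]);print(np.hypot(*v),a0)
yaw=s["orientation"][2];X=np.array([np.cos(yaw),np.sin(yaw)]);Y=np.array([np.sin(yaw),-np.cos(yaw)])
st=.21;p=v
for i in range(1,41):
    a=a0+st*i;q=.035*np.array([-np.cos(a),np.sin(a)]);d=(q-p)*1000;p=q
    print(f"[[{d@X:.1f}, {d@Y:.1f}, 0], 0, 1],",end="\n" if i%8==0 else " ")
E
```

```text
2.8167 [0.55634419 0.11633159 0.13484901] [3.14096329e+00 2.41522161e-03 3.02177012e+00] [-1.27596138  0.22825419  6.28058511]
0.03444192524277667 0.3046624640802263
[[-1.5, 7.1, 0], 0, 1], [[-3.5, 6.4, 0], 0, 1], [[-4.8, 5.6, 0], 0, 1], [[-5.8, 4.4, 0], 0, 1], [[-6.6, 3.1, 0], 0, 1], [[-7.1, 1.7, 0], 0, 1], [[-7.3, 0.2, 0], 0, 1], [[-7.2, -1.4, 0], 0, 1],
[[-6.8, -2.9, 0], 0, 1], [[-6.0, -4.2, 0], 0, 1], [[-5.0, -5.4, 0], 0, 1], [[-3.8, -6.3, 0], 0, 1], [[-2.4, -6.9, 0], 0, 1], [[-0.9, -7.3, 0], 0, 1], [[0.6, -7.3, 0], 0, 1], [[2.2, -7.0, 0], 0, 1],
[[3.6, -6.4, 0], 0, 1], [[4.8, -5.5, 0], 0, 1], [[5.9, -4.4, 0], 0, 1], [[6.7, -3.1, 0], 0, 1], [[7.2, -1.6, 0], 0, 1], [[7.3, -0.1, 0], 0, 1], [[7.2, 1.4, 0], 0, 1], [[6.7, 2.9, 0], 0, 1],
[[6.0, 4.2, 0], 0, 1], [[5.0, 5.4, 0], 0, 1], [[3.7, 6.3, 0], 0, 1], [[2.3, 7.0, 0], 0, 1], [[0.8, 7.3, 0], 0, 1], [[-0.7, 7.3, 0], 0, 1], [[-2.2, 7.0, 0], 0, 1], [[-3.6, 6.4, 0], 0, 1],
[[-4.9, 5.5, 0], 0, 1], [[-5.9, 4.3, 0], 0, 1], [[-6.7, 3.0, 0], 0, 1], [[-7.2, 1.6, 0], 0, 1], [[-7.3, 0.0, 0], 0, 1], [[-7.2, -1.5, 0], 0, 1], [[-6.7, -3.0, 0], 0, 1], [[-5.9, -4.3, 0], 0, 1],
```

View pics/w2.png

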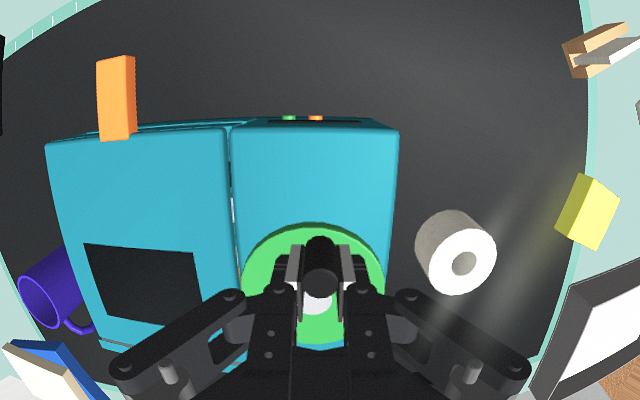

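The knob, at about (320,260), sits between the pads, and the gap of 0.18 matches its 18 mm. I'll start winding.

{"name": "step_arm", "arguments": {"commands": [[[-1.5, 7.1, 0], 0, 1], [[-3.5, 6.4, 0], 0, 1], [[-4.8, 5.6, 0], 0, 1], [[-5.8, 4.4, 0], 0, 1], [[-6.6, 3.1, 0], 0, 1], [[-7.1, 1.7, 0], 0, 1], [[-7.3, 0.2, 0], 0, 1], [[-7.2, -1.4, 0], 0, 1]]}}

```text
time: 3.53
tool_pos: [0.6035, 0.1396, 0.135]
orientation: [3.139, 0.003, 3.022]
ft_force: [0.6, 5.3, 5.4]
finger_gap: 0.185
```

{"name": "step_arm", "arguments": {"commands": [[[-6.8, -2.9, 0], 0, 1], [[-6.0, -4.2, 0], 0, 1], [[-5.0, -5.4, 0], 0, 1], [[-3.8, -6.3, 0], 0, 1], [[-2.4, -6.9, 0], 0, 1], [[-0.9, -7.3, 0], 0, 1], [[0.6, -7.3, 0], 0, 1], [[2.2, -7.0, 0], 0, 1]]}}

```text
time: 4.2
tool_pos: [0.6192, 0.0876, 0.1348]
orientation: [3.141, 0.002, 3.022]
ft_force: [-2.2, 3.0, 9.2]
finger_gap: 0.188
```

{"name": "step_arm", "arguments": {"commands": [[[3.6, -6.4, 0], 0, 1], [[4.8, -5.5, 0], 0, 1], [[5.9, -4.4, 0], 0, 1], [[6.7, -3.1, 0], 0, 1], [[7.2, -1.6, 0], 0, 1], [[7.3, -0.1, 0], 0, 1], [[7.2, 1.4, 0], 0, 1], [[6.7, 2.9, 0], 0, 1]]}}

```text
time: 4.87
tool_pos: [0.5692, 0.0789, 0.1349]
orientation: [3.138, 0.006, 3.021]
ft_force: [9.4, 10.3, 0.5]
finger_gap: 0.187
```

{"name": "step_arm", "arguments": {"commands": [[[6.0, 4.2, 0], 0, 1], [[5.0, 5.4, 0], 0, 1], [[3.7, 6.3, 0], 0, 1], [[2.3, 7.0, 0], 0, 1], [[0.8, 7.3, 0], 0, 1], [[-0.7, 7.3, 0], 0, 1], [[0, 0, 0], 0, 1], [[0, 0, 0], 0, 1]]}}

```text
time: 5.53
tool_pos: [0.5563, 0.1165, 0.1348]
orientation: [3.142, 0.003, 3.022]
ft_force: [2.9, 0.5, 6.9]
finger_gap: 0.185
```

```bash
python3 - <<'E'
from h import *
s=telemetry.get_state();im=cams.capture("wrist");cv2.imwrite("pics/w3.png",im[...,::-1])
c=np.array([.5892,.106]);v=s["tool_pos"][:2]-c;print(v,np.hypot(*v),np.arctan2(v[1],-v[0])-.13,s["ft_force"],s["time"])
E
```

```text
[-0.03292218  0.01053486] 0.03456664871173423 0.17969629044830426 [2.85631748 0.48937828 6.87130877] 5.5333
```

View pics/w3.png

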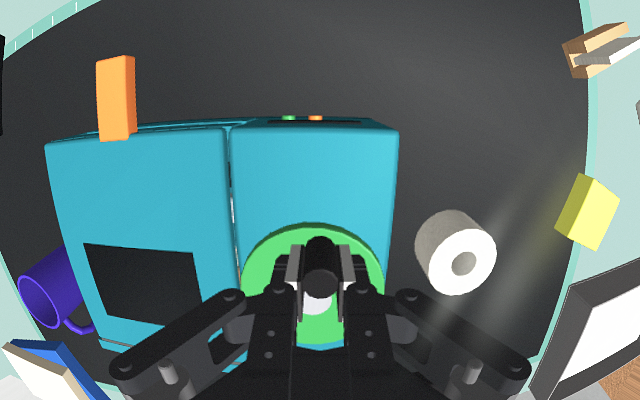

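The knob is still held at (320,260) after a full turn, and about 0.64 rad remains.

{"name": "step_arm", "arguments": {"commands": [[[-2.2, 7.0, 0], 0, 1], [[-3.6, 6.4, 0], 0, 1], [[-2.4, 2.8, 0], 0, 1], [[-2.4, 2.7, 0], 0, 1], [[0, 0, 0], 0, 1], [[0, 0, 0], 0, 1], [[0, 0, 0], 0, 1], [[0, 0, 0], 0, 1]]}}

```text
time: 6.25
tool_pos: [0.5681, 0.1345, 0.1348]
orientation: [3.141, 0.001, 3.022]
ft_force: [-0.3, 2.8, 9.4]
finger_gap: 0.187
```

{"name": "step_arm", "arguments": {"commands": [[[-1.2, 1.1, 0], 0, 1], [[-1.2, 1.0, 0], 0, 1], [[0, 0, 0], 0, 1], [[0, 0, 0], 0, 1], [[0, 0, 0], 0, 1], [[0, 0, 0], 0, 1], [[0, 0, 0], 0, 1], [[0, 0, 0], 0, 1]]}}

```text
time: 6.92
tool_pos: [0.5699, 0.1359, 0.1348]
orientation: [-3.141, -0.001, 3.022]
ft_force: [-3.9, 1.7, 11.4]
finger_gap: 0.186
```

{"name": "step_arm", "arguments": {"commands": [[[-1.2, 0.9, 0], 0, 1], [[-1.2, 0.9, 0], 0, 1], [[-1.2, 0.8, 0], 0, 1], [[0, 0, 0], 0, 1], [[0, 0, 0], 0, 1], [[0, 0, 0], 0, 1], [[0, 0, 0], 0, 1], [[0, 0, 0], 0, 1]]}}

```text
time: 7.58
tool_pos: [0.5704, 0.1362, 0.1346]
orientation: [-3.137, -0.008, 3.022]
ft_force: [-18.4, -6.1, 24.0]
finger_gap: 0.189
```

The stop is met: the force rose sharply and the knob angle comes out near 7.17. I'll release, rise and move over the tab.

{"name": "step_arm", "arguments": {"commands": [[[0, 0, 0], 0, 0.3], [[0, 0, 0], 0, 0.3], [[0, 0, 0], 0, 0.3], [[0, 0, 0], 0, 0.3], [[0, 0, -20], 0, 0.3], [[0, 0, -25], 0, 0.3], [[0, 0, -25], 0, 0.3], [[0, 0, 0], 0, 0.3]]}}

```text
time: 8.25
tool_pos: [0.5771, 0.1383, 0.2086]
orientation: [3.14, 0.008, 3.022]
ft_force: [1.4, 0.6, 1.6]
finger_gap: 0.7
```

{"name": "step_arm", "arguments": {"commands": [[[21.4, -30.6, 0], 0, 0.2], [[21.4, -30.6, 0], 0, 0.2], [[21.4, -30.6, 0], 0, 0.2], [[21.4, -30.6, 0], 0, 0.2], [[21.4, -30.6, 0], 0, 0.2], [[0, 0, 0], 0, 0.2], [[0, 0, 0], 0, 0.2], [[0, 0, 0], 0, 0.2]]}}

```text
time: 8.92
tool_pos: [0.45, -0.0011, 0.2033]
orientation: [3.141, 0.001, 3.021]
ft_force: [0.1, 1.0, -0.7]
finger_gap: 0.799
```

```bash
python3 - <<'E'
from h import *
s=telemetry.get_state();im=cams.capture("wrist");cv2.imwrite("pics/w4.png",im[...,::-1])
t=cams.capture("top");cv2.imwrite("pics/t4.png",t[...,::-1])
print(s["time"],s["tool_pos"],s["orientation"])
o=blob(im,*O);P=np.array([onz("wrist",p[0],.108,s)[:2] for p in o]);print("tab",cv2.minAreaRect(P.astype(np.float32)),o[:,0].min(0),o[:,0].max(0))
g=cv2.convexHull(blob(im,*G))[:,0];print("wheel px",g.min(0),g.max(0))
print(delta([.446,-.003,.082]))
E
```

```text
8.9167 [ 0.44995694 -0.0010918   0.20333685] [3.14130442e+00 5.67475547e-04 3.02080478e+00]
tab ((0.44848334789276123, -0.00644521601498127), (0.02590099349617958, 0.053790636360645294), 83.67544555664062) [299 166] [331 229]
wheel px [432 281] [478 302]
(array([  3.9,  -3.1, 121.3]), None, array([ 0.4503, -0.0005,  0.2033]), array([3.141, 0.   , 3.023]))
```

View pics/w4.png

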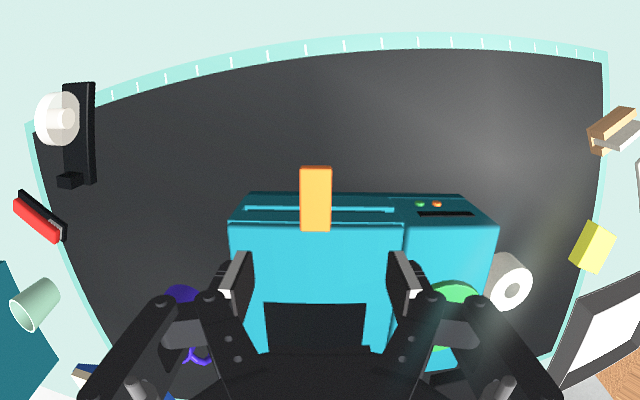

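The tab is centred at about (315,198), between the open fingers. I'll check the wheel in the top view before lifting.

```bash
python3 - <<'E'
from h import *
im=cv2.imread("pics/t4.png");cv2.imwrite("pics/c4.png",cv2.resize(im[150:245,255:350],None,fx=6,fy=6,interpolation=2))
print(delta([.445,-.006,.082],np.pi-.13))
E
```

```text
(array([  4.6,  -6.2, 121.3]), np.float64(0.011129954202426795), array([ 0.4503, -0.0005,  0.2033]), array([3.141, 0.   , 3.023]))
```

View pics/c4.png

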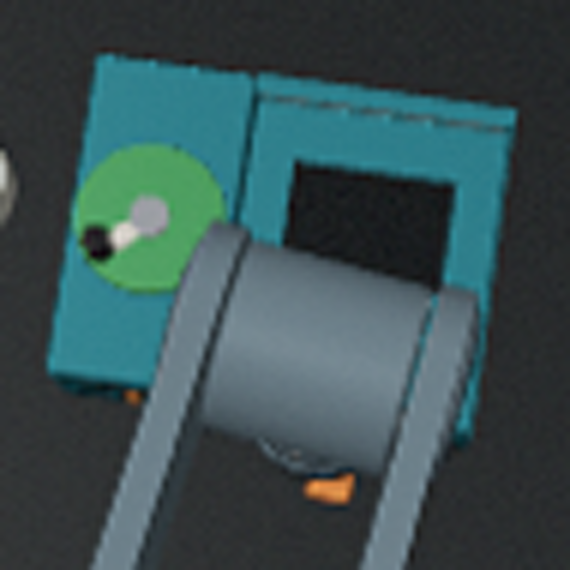

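The wheel's knob has moved on clockwise, to about (98,243) in the crop, which fits the stop. I'll lower onto the tab and grip.

{"name": "step_arm", "arguments": {"commands": [[[4.6, -6.2, 0], 0, 0.2], [[0, 0, 30], 0.011, 0.2], [[0, 0, 30], 0, 0.2], [[0, 0, 30], 0, 0.2], [[0, 0, 31], 0, 0.2], [[0, 0, 0], 0, 0.2], [[0, 0, 0], 0, 1], [[0, 0, 0], 0, 1]]}}

```text
time: 9.68
tool_pos: [0.4453, -0.0067, 0.0836]
orientation: [-3.141, 0.001, 3.012]
ft_force: [0.3, -1.1, -0.3]
finger_gap: 0.527
```

{"name": "step_arm", "arguments": {"commands": [[[0, 0, 0], 0, 1], [[0, 0, 0], 0, 1], [[0, 0, 0], 0, 1], [[0, 0, 0], 0, 1], [[0, 0, 0], 0, 1], [[0, 0, 0], 0, 1], [[0, 0, 0], 0, 1], [[0, 0, 0], 0, 1]]}}

```text
time: 10.35
tool_pos: [0.4464, -0.0047, 0.0845]
orientation: [3.138, 0.005, 3.01]
ft_force: [4.0, 12.1, 2.1]
finger_gap: 0.29
```

```bash
python3 - <<'E'
from h import *
s=telemetry.get_state();print(s["time"],s["tool_pos"],s["orientation"],s["ft_force"],s["finger_gap"])
N=24;r=221;th=np.linspace(0,.873,N+1)
for i in range(N):
    print(f"[[{-r*(np.cos(th[i])-np.cos(th[i+1])):.1f}, 0, {-r*(np.sin(th[i+1])-np.sin(th[i])):.1f}], 0, 1],",end="\n" if i%8==7 else " ")
E
```

```text
10.35 [ 0.44640322 -0.00470001  0.08450931] [3.13780834 0.00477252 3.01018892] [ 4.02937048 12.10943856  2.05799094] 0.28968114924154575
[[-0.1, 0, -8.0], 0, 1], [[-0.4, 0, -8.0], 0, 1], [[-0.7, 0, -8.0], 0, 1], [[-1.0, 0, -8.0], 0, 1], [[-1.3, 0, -7.9], 0, 1], [[-1.6, 0, -7.9], 0, 1], [[-1.9, 0, -7.8], 0, 1], [[-2.2, 0, -7.7], 0, 1],
[[-2.4, 0, -7.7], 0, 1], [[-2.7, 0, -7.6], 0, 1], [[-3.0, 0, -7.5], 0, 1], [[-3.3, 0, -7.3], 0, 1], [[-3.5, 0, -7.2], 0, 1], [[-3.8, 0, -7.1], 0, 1], [[-4.0, 0, -6.9], 0, 1], [[-4.3, 0, -6.8], 0, 1],
[[-4.5, 0, -6.6], 0, 1], [[-4.8, 0, -6.5], 0, 1], [[-5.0, 0, -6.3], 0, 1], [[-5.2, 0, -6.1], 0, 1], [[-5.5, 0, -5.9], 0, 1], [[-5.7, 0, -5.7], 0, 1], [[-5.9, 0, -5.5], 0, 1], [[-6.1, 0, -5.3], 0, 1],
```

{"name": "step_arm", "arguments": {"commands": [[[-0.1, 0.8, -8.0], 0, 1], [[-0.4, 0.8, -8.0], 0, 1], [[-0.7, 0, -8.0], 0, 1], [[-1.0, 0, -8.0], 0, 1], [[-1.3, 0, -7.9], 0, 1], [[-1.6, 0, -7.9], 0, 1], [[-1.9, 0, -7.8], 0, 1], [[-2.2, 0, -7.7], 0, 1]]}}

```text
time: 11.02
tool_pos: [0.4558, -0.0058, 0.1478]
orientation: [3.14, 0.006, 3.011]
ft_force: [8.0, 3.1, -7.1]
finger_gap: 0.289
```

{"name": "step_arm", "arguments": {"commands": [[[-2.4, 0, -7.7], 0, 1], [[-2.7, 0, -7.6], 0, 1], [[-3.0, 0, -7.5], 0, 1], [[-3.3, 0, -7.3], 0, 1], [[-3.5, 0, -7.2], 0, 1], [[-3.8, 0, -7.1], 0, 1], [[-4.0, 0, -6.9], 0, 1], [[-4.3, 0, -6.8], 0, 1]]}}

```text
time: 11.68
tool_pos: [0.4817, -0.0093, 0.2048]
orientation: [3.14, 0.004, 3.011]
ft_force: [9.3, 1.3, -12.2]
finger_gap: 0.286
```

{"name": "step_arm", "arguments": {"commands": [[[-4.5, 0, -6.6], 0, 1], [[-4.8, 0, -6.5], 0, 1], [[-5.0, 0, -6.3], 0, 1], [[-5.2, 0, -6.1], 0, 1], [[-5.5, 0, -5.9], 0, 1], [[-5.7, 0, -5.7], 0, 1], [[-5.9, 0, -5.5], 0, 1], [[-6.1, 0, -5.3], 0, 1]]}}

```text
time: 12.35
tool_pos: [0.5224, -0.0147, 0.2516]
orientation: [3.141, -0.001, 3.011]
ft_force: [3.4, 2.0, -10.8]
finger_gap: 0.29
```

{"name": "step_arm", "arguments": {"commands": [[[0, 0, 0], 0, 1], [[0, 0, 0], 0, 1], [[0, 0, 0], 0, 1], [[0, 0, 0], 0, 1], [[0, 0, 0], 0, 1], [[0, 0, 0], 0, 1], [[0, 0, 0], 0, 1], [[0, 0, 0], 0, 1]]}}

```text
time: 13.02
tool_pos: [0.5228, -0.0148, 0.2518]
orientation: [3.141, 0.001, 3.011]
ft_force: [3.1, 3.8, -8.1]
finger_gap: 0.289
```

```bash
python3 - <<'E'
from h import *
s=telemetry.get_state();print(s["time"],s["tool_pos"],s["ft_force"],s["finger_gap"],s["dq"].round(4))
r=221;p=s["tool_pos"]-np.array([.4453,-.006,.0836]);print("th from z",np.arcsin(p[2]*1e3/r),"from x",np.arccos(1-np.hypot(p[0],p[1])*1e3/r))
w=cams.capture("wrist");cv2.imwrite("pics/w5.png",w[...,::-1])
im=cams.capture("scene");cv2.imwrite("pics/s5.png",cv2.resize(im[120:280,180:440,::-1],None,fx=3,fy=3,interpolation=2))
t=cams.capture("top");a=cv2.imread("pics/top0.png")[...,::-1];print("px diff roi means",[np.abs(t[y-20:y+20,x-20:x+20].astype(int)-a[y-20:y+20,x-20:x+20]).mean().round(1) for x,y in((247,180),(369,180),(194,182),(457,186),(432,228),(190,233),(394,256))])
E
```

```text
13.0167 [ 0.5228042  -0.01479792  0.25179278] [ 3.12703349  3.77299305 -8.0550831 ] 0.2894639353872094 [ 0.0003  0.0002  0.0025 -0.0008  0.0003  0.0017]
th from z 0.8649352991157458 from x 0.8670873915875572
px diff roi means [np.float64(1.9), np.float64(2.1), np.float64(1.8), np.float64(1.8), np.float64(1.9), np.float64(1.8), np.float64(2.1)]
```

View pics/s5.png

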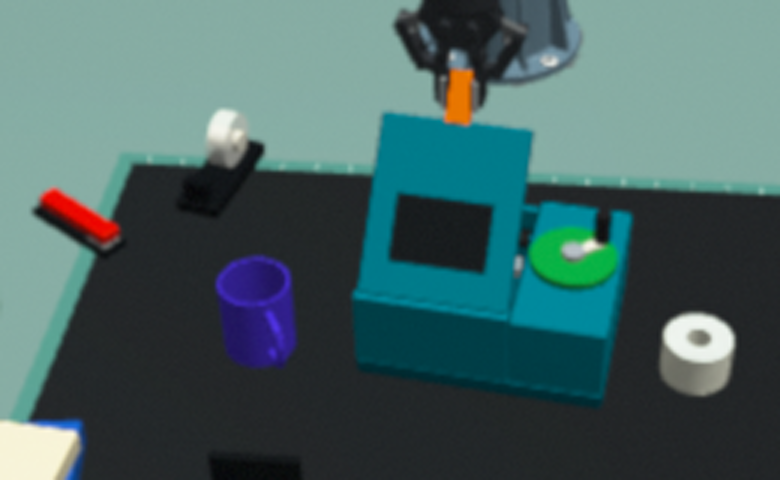

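View pics/w5.png

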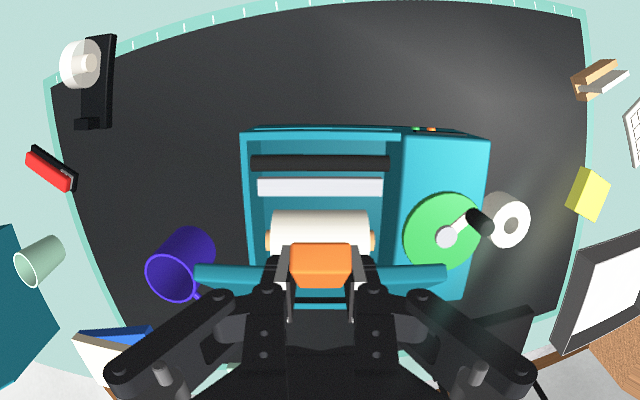

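The cover stands open, with the tab held between the pads at (458,95) in the scene crop and (320,265) in the wrist view. The angle is about 0.866 rad, the arm is still, and nothing else has moved.

```bash
python3 -c "
from plant import ticket;print(ticket.finish_job())"
```

```text
the job is handed in; nothing more can be done
None
```

I wound the release wheel clockwise to its stop with the cover shut. Then I gripped the orange tab by its sides, lifted the cover along its arc, and handed the job in at about 13 s with the gripper still holding it. No verdict was reported.

- **Wheel:** I turned it about 7 rad, more than one full turn. The force rose sharply at an estimated joint angle of 7.17, against the stated 7.1. The last camera views show the knob still there.
- **Cover:** The last check put it at about 0.866 rad (49.6°), from both the height and the forward travel of the tool. The arm was still, and the finger opening matched the tab's 26 mm width.
- **Other things on the desk:** The top view showed no change around any of the seven loose things.
- **Force:** The highest I saw at the wrist was about 31 N, while pressing on the stop. After closing on the tab there was a 12 N sideways force from gripping about 2 mm off-centre, which I corrected at the start of the lift.

No check failed. The cover and wheel angles come from tool positions and pictures, since the joints can't be read directly.

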